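# Draw the paper drawer to its stop and pin it open

## Robot

A 6-joint arm with a two-finger parallel gripper is mounted at the origin on a cart in front of the work surface, level with it; the furniture and walls round the work are solid. World frame = base frame: x ahead of the robot, y to its left, z up, the work surface at z = 0. Lengths are in m, angles in rad, forces in N, time in s.
With the tool pointing down it reaches from about 0.35 to 0.775 m from the base axis. Payload 5.5 kg.
Tool frame: the origin (TCP) lies at the very end of the fingers, on their centre line; the grasp point (between the pads) lies 19 mm behind it; z points along the fingers, y is the line along which they close (so a half turn about z gives the same grasp; the last joint's range is limited). The gripper opens to 85 mm and grips with 20 to 120 N. Pads are 22 mm wide; open, the fingers measure 114 mm over their backs; the gripper's body (76 mm by 85 mm) begins 54 mm behind the grasp point. The pads swing forward as they close: fully open they stand 13 mm farther back than shut.
Start: joints at [1.11, 0.313, 0.046, 1.304, 0, 1.431], TCP at [0.181, 0.546, 0.21] pointing down, gripper open.
Joint ranges: [-2.76, 2.76], [-0.86, 1.69], [-1.03, 1.26], [-2.2, 2.34], [-1.47, 1.5], [-3.14, 3.14]. Speed limits (rad/s): [2.57, 2.57, 3.14, 3.14, 3.14, 3.14].

## Interface

Orientations are given as a unit quaternion [w, x, y, z].
In Python, from workcell import env, cams, ticket, spotter gives the robot as it stands.
- The arm moves only by the tool jog_arm, never from a script. Its argument "increments" is a list that holds one entry, the list of rows, each a list of 7 numbers: the shift along the tool's x, y, z in units of 0.25 m (1.0 is 0.25 m), then the turn, a rotation vector about the tool's x, y, z in units of 180 degrees (1.0 is 180 degrees), then the closure in counts, from 0 (fully open) to 255 (shut). A call has 1 to 20 rows; each row shifts and turns the commanded pose from where the row before left it, along the tool's axes as they then stand; what a row does not reach is not made up. A row lasts 1/10 s, in which the tool goes at most 50 mm and 8.59 degrees, less where a joint would pass 70% of its speed; a pose out of reach is approached as far as the arm can. A call with a number of a shift or a turn outside -1 to 1 is refused whole. A call with a gripper value outside its range is refused whole. The fingers move at their own pace and stop on an object; "force" is the grip in N (left out, the last holds). Time passes only in rows, so rows that do not move let the fingers close. It gives the time, the measured TCP pose, the force, the opening and the grip force at its end, in the units of the state.
- env.get_state(): the state, without advancing time (a new reading comes with each control period).
- cams.read_camera(name): name is "side" or "top"; returns a dict with "pixels" (420x560x3 uint8, red, green, blue), "fx", "fy", "cx", "cy" (pixels), "xyz" and "attitude" of the camera in the world. Camera axes: x right, y down, z forward; pixel columns grow to the right and rows downward; lengths in m; the calibration is good to about 2 mm. A picture is of the moment at which its call begins. There is no depth.
- ticket.hand_in(): hands the job in; it is judged then, once.
Trained networks look in the newest picture that a camera, given by its name, has taken for a name from the list of things; names that differ only in an ending like _2 or _b are one class to them, and where a whole thing is asked for, a point or a joint stands for the part that bears it (a point fixed in the world has none). Each returns a list of dicts, best first, with "conf" (0 to 1); they miss things now and then, are a little off and sometimes report something else, mostly with a low value. They report only what shows in the picture. A call takes as long as a camera call. They do not tell look-alikes from the thing itself.
- spotter.find_in(target, camera): "uv" ([column, row] in pixels, amid what is visible of it).
- spotter.cut_out(target, camera): "region" (420x560 bool, what is visible of it) and "uv" ([column, row] in pixels, amid what is visible of it).
- spotter.landmark_of(target, camera): "uv" ([column, row] in pixels: a listed point, or the origin of a listed thing).
The state is a dict: "clock": time; "joint_pos": joint angles; "qvel": joint speeds; "tau": joint torques, N m; "tcp_pos": TCP position; "orientation": TCP orientation; "wrist_force": force on the tool from outside, world axes, zero at the start; "ft_torque": the same for the moment, N m; "finger_gap": finger opening in m; "grip_force": force on a finger pad.
Only numpy, scipy, OpenCV 4.12 (cv2) and the standard library are available. Lean on these libraries where they do the work, as an engineer would, in place of code of your own. Each camera call takes 0.05 s, during which the arm holds its last target. There are 200 camera calls.

## Task

Get the paper drawer ready for loading: draw out the pin that locks it shut, pull the drawer steadily by its handle all the way out to its stop without jerking it or straining the stop, then push the same pin fully home through the fork and the rear hole of the drawer's lock bar, without forcing it, so that the drawer is locked open. Leave the magnifier, dropper bottle and rubber blower on the worktop where they stand.

Things in the scene. Friction and masses are not known exactly. Their poses are not given: they have to be found in the camera images.
- paper_cabinet: Fixed grey steel drawer cabinet on the worktop, 200 mm deep (x), 270 wide (y), 115 high. Origin: centre of its underside; its front looks along its own -x. Its flat top, 115 mm above the origin, is a good place to put things down, clear of the fork and lock bar at the right (-y) and a tape roll and a wire reel at the rear. The drawer's front panel adds 18 mm before it.
- fork_hole (a point): Steel clevis fork at the top's front right, 42 mm high: two cheeks 34 mm long (x), 8 thick (y), 12 apart, with a 12 mm hole through both along y, 22 mm above the top. This point: centre of the hole's mouth on the +y cheek face, where the pin goes in. Cabinet's axes: the hole runs 28 mm along -y (cheek 8, gap 2, bar 8, gap 2, cheek 8). A 4 mm base plate reaches 9 mm out under this face.
- paper_drawer: The drawer; slides out along the cabinet's -x, 100 to 150 mm, to a stop to be felt; drag 4 N plus 8 N per m/s; stays where left. Origin at the cabinet's when shut. Its lock bar, a steel flat 8 mm thick (y), 8 to 36 mm above the cabinet's top, runs back from its front between the fork's cheeks: its front 12 mm hole is in line with the fork hole when shut, its rear one only at the stop.
- stop_buffer (a joint): Squeeze, in m, of the pair of black rubber buffers (9 mm in diameter, 10 mm long) behind the fork's cheeks: the drawer's stop. 0 while free; grows, with 8 N per mm, once the cross lug at the tail of the lock bar is drawn against them.
- handle (a point): Middle of the drawer's handle: a round level bar, 10 mm in diameter and 98 mm long along the cabinet's y, its axis 35 mm in front of the drawer's front and 20 mm below the cabinet's top. Moves with the drawer; cabinet's axes.
- lock_pin: Loose 60 g lock pin, at first home through fork and bar. Round steel shank, 10 mm in diameter, 55 long, the last 11 tapering to 4 mm; flat black grip 26 wide (x), 24 long (y), 10 thick (z). Origin on the axis where shank and grip meet; shank along its -y, grip along +y. Home, the origin is at fork_hole, the grip against the cheek. Put down flat it does not roll (axis 5 mm up).
- pin_tip (a point): End of the pin's nose, on its axis, 55 mm along the pin's own -y from its origin. Same axes as the pin.
- loupe: Black round magnifier, 47 mm across and 42 mm high, standing on the worktop to the right of the drawer's path. Origin: centre of its underside. Bystander.
- dropper_bottle: Small brown dropper bottle, 29 mm across and 101 mm high, standing on the worktop right of the cabinet. Origin: centre of its underside. Bystander.
- blower: Dark brown rubber bulb blower, 58 mm across and 112 mm high, standing nozzle up on the worktop right of the magnifier. Origin: centre of its underside. Bystander.
Not all that is in view belongs to the job. Of the things like the lock_pin, leave any that is purple; of the rest the smaller one is meant.

How it is judged:
On the way, in this order (a step that is already met when the one before it is completed fails the run):
1. the pin is drawn right out of the fork (y of pin_tip in the frame of fork_hole above 0.002 m), for 0.1 s.
2. the drawer is drawn up against its stop (value of joint stop_buffer above 0.0003 m), for 0.1 s.
At the end, for the whole second after the job is handed in: The drawer is out, locked at its stop (handle over 160 mm before fork_hole) by the pin, which is at rest through fork and rear hole, origin within 6 mm of fork_hole, nose 49 mm past it, axis within 0.12 rad; magnifier, bottle and blower moved under 20 mm (x of handle in the frame of fork_hole below -0.16 m and distance between lock_pin and fork_hole below 0.006 m and angle between the y axis of lock_pin and the y axis of fork_hole, either way round below 0.12 rad and y of pin_tip in the frame of fork_hole below -0.049 m and linear speed of lock_pin below 0.02 m/s and distance of each of loupe, dropper_bottle, blower from where it was at the start of the episode below 0.02 m); the robot touches nothing.
It fails at once if the drawer is jerked (faster than 0.3 m/s) (linear speed of paper_drawer above 0.3 m/s).
It fails at once if the stop is strained (buffers squeezed more than 4 mm) (value of joint stop_buffer above 0.004 m).
It fails at once if the pin is forced against the fork, bar or cabinet (more than 60 N) (contact force between lock_pin and paper_cabinet above 60 N).
It fails at once if the magnifier, dropper bottle or blower is moved more than 20 mm or tipped (distance of any of loupe, dropper_bottle, blower from where it was at the start of the episode above 0.02 m or angle between any of loupe, dropper_bottle, blower's own z axis and vertical above 0.5 rad).
It also fails if it takes over 61 s, if anything falls off the work surface, if the arm or the gripper's body presses on something with over 40 N, if the wrist force passes 120 N, or if a joint passes its speed limit or range.

## Working session

There is one attempt and no reset: what is moved stays moved. The work goes in short steps, Python scripts to look and compute and a tool call to move; the robot and the scene stay as the last step left them, time stands still between calls to the robot, and variables do not carry over. Pictures are saved under pics/ and viewed, at most 11 in all, crops included, and the job is handed in when it is done.

Besides the shell and the picture viewer there is one more tool, called after "Request:" as a command line: name --argument value ..., lists and objects as JSON in quotes. jog_arm: Moves the arm, as the interface text tells. Shifts and turns lie within -1 to 1; 1 stands for 0.25 m of shift or 180 degrees of turn. Its arguments: {"type":"object","properties":{"increments":{"type":"array"},"force":{"type":"number"}},"required":["increments"]}

```bash
mkdir -p pics; ls
cat > h.py <<'E'
import numpy as np, cv2
from scipy.spatial.transform import Rotation as R
from workcell import env, cams, ticket, spotter
def rot(a):
    a=np.array(a,float)
    return a if a.shape==(3,3) else R.from_quat(a,scalar_first=True).as_matrix()
def ray(c,uv):
    d=rot(c["attitude"])@np.array([(uv[0]-c["cx"])/c["fx"],(uv[1]-c["cy"])/c["fy"],1.])
    return np.array(c["xyz"],float),d/np.linalg.norm(d)
def atz(c,uv,z):
    o,d=ray(c,uv); return o+d*(z-o[2])/d[2]
def tri(rs):
    A=np.zeros((3,3));b=np.zeros(3)
    for o,d in rs:
        P=np.eye(3)-np.outer(d,d);A+=P;b+=P@o
    p=np.linalg.solve(A,b); return p,[float(np.linalg.norm((np.eye(3)-np.outer(d,d))@(p-o))) for o,d in rs]
def proj(c,p):
    q=rot(c["attitude"]).T@(np.array(p)-np.array(c["xyz"])); return np.array([c["fx"]*q[0]/q[2]+c["cx"],c["fy"]*q[1]/q[2]+c["cy"]])
E
python3 - <<'E'
from h import *
np.set_printoptions(precision=4,suppress=True)
C={n:cams.read_camera(n) for n in("side","top")}
for n,c in C.items():
    cv2.imwrite(f"pics/{n}0.png",c["pixels"][:,:,::-1]); print(n,c["fx"],c["cx"],c["cy"],c["xyz"],c["attitude"])
for t in["lock_pin","pin_tip","fork_hole","handle","paper_cabinet","loupe","dropper_bottle","blower"]:
    for n in C:
        print(t,n,[(np.round(d["uv"],1).tolist(),round(d["conf"],2)) for d in spotter.landmark_of(t,n)])
print(env.get_state())
E
```

```text
pics
side 415.29754613863656 275.60590823969574 199.87737997680142 [0.0449 0.5165 0.453 ] [ 0.1965 -0.3049  0.7788 -0.5118]
top 529.966473031985 277.31378940480994 209.88699336099415 [ 0.4221 -0.0589  1.2543] [-0.0412  0.7129 -0.6992  0.0341]
lock_pin side [([169.5, 320.1], 0.76), ([246.5, 179.6], 0.69), ([327.2, 305.8], 0.63)]
lock_pin top [([283.4, 160.3], 0.74), ([155.4, 216.5], 0.68), ([241.7, 290.6], 0.66), ([388.3, 236.2], 0.25)]
pin_tip side [([300.8, 293.3], 0.83), ([126.9, 317.4], 0.8)]
pin_tip top [([142.1, 199.3], 0.68), ([239.4, 264.7], 0.64), ([309.0, 162.5], 0.49)]
fork_hole side [([245.0, 177.9], 0.58)]
fork_hole top [([278.5, 160.6], 0.62)]
handle side [([242.3, 219.6], 0.69)]
handle top [([245.0, 199.9], 0.79)]
paper_cabinet side [([198.1, 240.9], 0.87)]
paper_cabinet top [([246.4, 140.5], 0.91)]
loupe side [([366.0, 237.0], 0.67), ([248.3, 181.2], 0.66), ([248.8, 181.8], 0.25)]
loupe top [([358.0, 259.4], 0.58)]
dropper_bottle side [([198.2, 239.9], 0.74), ([246.9, 182.9], 0.68), ([324.9, 227.4], 0.61)]
dropper_bottle top [([349.9, 212.2], 0.6), ([304.7, 159.5], 0.5)]
blower side [([363.5, 220.9], 0.85)]
blower top [([383.0, 239.9], 0.82), ([351.7, 213.6], 0.24)]
{'clock': 0.9, 'joint_pos': array([1.1104, 0.3131, 0.0461, 1.3036, 0.    , 1.4312]), 'qvel': array([ 0.0002,  0.    ,  0.0012, -0.0023,  0.0006,  0.0013]), 'tau': array([ -0.0001, -48.0446,  29.8815,  -0.0001,  -0.0001,  -0.    ]), 'tcp_pos': array([0.1814, 0.5457, 0.2102]), 'orientation': array([0.    , 0.1597, 0.9872, 0.0001]), 'wrist_force': array([ 0.7481, -0.517 ,  1.0497]), 'ft_torque': array([0.012 , 0.0172, 0.0222]), 'grip_force': 0.0, 'finger_gap': 0.08532955257715345}
```

View pics/side0.png

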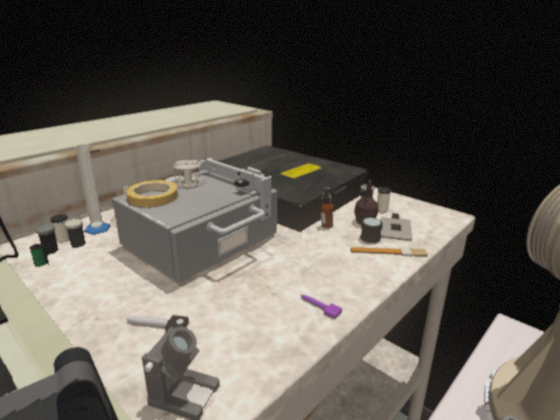

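View pics/top0.png

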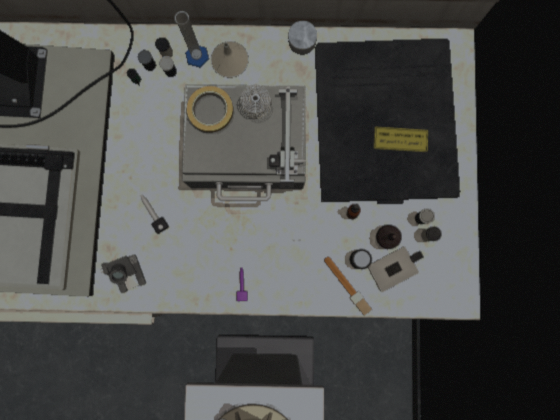

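The pictures show three pin-like things. One is in the fork at top (278,160) / side (243,182), a larger steel one lies loose at top (155,215) / side (160,322), and a purple one is at top (241,285) / side (325,305). The description (smaller, not purple, home in the fork) fits the one in the fork. I'll confirm it in an enlarged crop and measure.

Run:
```python
from h import *
np.set_printoptions(precision=4,suppress=True)
C={n:cams.read_camera(n) for n in("side","top")}
a=cv2.resize(C["side"]["pixels"][150:225,190:290],(800,600),interpolation=cv2.INTER_CUBIC)
b=cv2.resize(C["top"]["pixels"][75:225,170:320],(600,600),interpolation=cv2.INTER_CUBIC)
cv2.imwrite("pics/c1.png",a[:,:,::-1]);cv2.imwrite("pics/c2.png",b[:,:,::-1])
r=lambda s,t:tri([ray(C["side"],s),ray(C["top"],t)])
print("pin",r([246.5,179.6],[283.4,160.3]))
print("fork",r([245,177.9],[278.5,160.6]))
print("handle",r([242.3,219.6],[245,199.9]))
print("cab",r([198.1,240.9],[246.4,140.5]), atz(C["top"],[246.4,140.5],0))
for n,u in [("loupe",[358,259.4]),("bottle",[349.9,212.2]),("blower",[383,239.9])]: print(n,atz(C["top"],u,0))
print("big pin",atz(C["top"],[155.4,216.5],.005),atz(C["top"],[142.1,199.3],.005))
```

```text
pin (array([ 0.6497, -0.0562,  0.1381]), [0.001798744692753269, 0.0017987446927531666])
fork (array([ 0.6463, -0.0468,  0.1456]), [0.0003609583250390574, 0.0003609583250390144])
handle (array([0.5698, 0.0286, 0.1   ]), [0.004779688159102542, 0.004779688159102438])
cab (array([ 0.7229,  0.0321, -0.0026]), [0.0015082736914307673, 0.0015082736914307526]) [0.7234 0.033  0.    ]
loupe [ 0.4427 -0.2372  0.    ]
bottle [ 0.554  -0.2175  0.    ]
blower [ 0.4897 -0.2959  0.    ]
big pin [0.5345 0.2439 0.005 ] [0.575  0.2774 0.005 ]
```

View pics/c1.png

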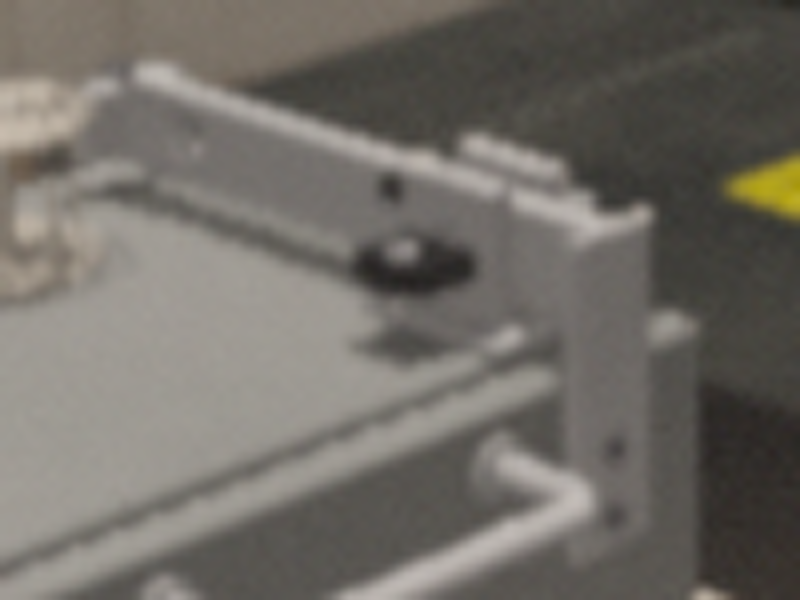

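View pics/c2.png

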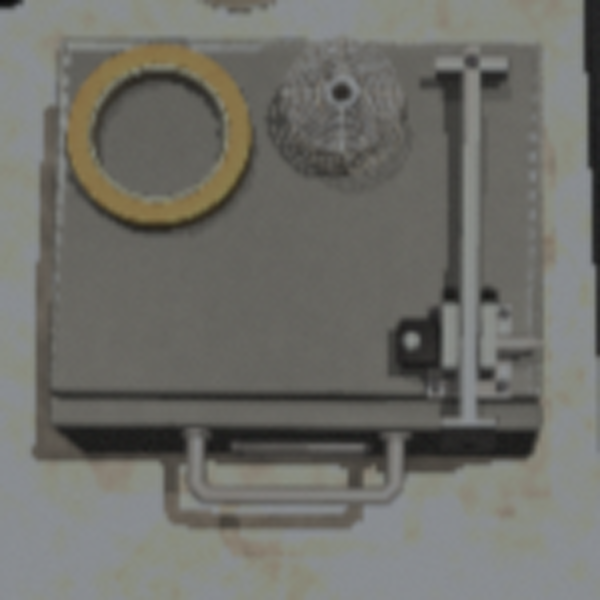

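The close-ups confirm the small black-gripped pin in the fork, its grip at top px about (275,160). The lock bar runs straight back with its rear hole visible, and the wire reel is clear of the grip. Next: cabinet yaw and grip centre from picture edges.

Run:
```python
from h import *
np.set_printoptions(precision=4,suppress=True)
C={n:cams.read_camera(n) for n in("side","top")}
c=C["top"]; f=lambda x,y,z:atz(c,[170+x/4,75+y/4],z)
def ang(a,b): d=b-a; return np.degrees(np.arctan2(d[1],d[0]))
print("front edge",ang(f(540,402,.115),f(52,392,.115))-90, "bar",ang(f(468,420,.151),f(472,75,.151)),"handle",ang(f(390,498,.1),f(205,494,.1))-90)
print("top corners",f(540,402,.115),f(52,392,.115),f(60,42,.115),f(541,45,.115))
print("handle mid",f(297,496,.095),"grip centre",f(419,343,.142),"cheek face",f(441,335,.157))
# pin by red: side crop grip
m=[d for d in spotter.cut_out("lock_pin","top")]
for d in m:
    ys,xs=np.where(d["region"]); print(d["conf"],d["uv"],xs.min(),xs.max(),ys.min(),ys.max())
m=[d for d in spotter.cut_out("handle","top")][:1]
for d in m: 
    ys,xs=np.where(d["region"]); print("drawer",xs.min(),xs.max(),ys.min(),ys.max())
# side view of grip centre crop (413,262)
print("grip tri",tri([ray(C["side"],[190+413/8,150+262/8]),ray(c,[170+419/4,75+343/4])]))
```

```text
front edge -0.14108467599517382 bar 0.36973040879475166 handle -0.17574523936632147
top corners [ 0.6203 -0.105   0.115 ] [0.621  0.1611 0.115 ] [0.8179 0.1643 0.115 ] [ 0.8207 -0.1027  0.115 ]
handle mid [0.5689 0.0274 0.095 ] grip centre [ 0.6463 -0.039   0.142 ] cheek face [ 0.6478 -0.0507  0.157 ]
0.66 [154.1, 215.7] 141 168 195 232
0.65 [276.8, 160.8] 269 303 154 167
0.56 [242.3, 292.8] 237 247 269 300
drawer 182 304 86 200
grip tri (array([ 0.6479, -0.0385,  0.1366]), [0.0006004999465253119, 0.0006004999465252528])
```

Request:
jog_arm --increments '[[[0,0,-0.04,0,0,0.0442,100],[0,0,-0.04,0,0,0.0442,100],[0,0,-0.04,0,0,0.0442,100],[0,0,-0.04,0,0,0.0442,100],[0,0,0,0,0,0.0442,100],[0,0,0,0,0,0.0442,100],[0,0,0,0,0,0.0442,100],[0,0,0,0,0,0.0442,100],[0,0,0,0,0,0.0442,100]]]'

```text
clock: 2.1
tcp_pos: [0.1813, 0.5457, 0.2501]
orientation: [-0.0, 0.709, 0.705, 0.0]
wrist_force: [-0.4, 0.6, 0.4]
finger_gap: 0.052
grip_force: 0.0
```

Request:
jog_arm --increments '[[[-0.1298,0.1036,0,0,0,0,100],[-0.1298,0.1036,0,0,0,0,100],[-0.1298,0.1036,0,0,0,0,100],[-0.1298,0.1036,0,0,0,0,100],[-0.1298,0.1036,0,0,0,0,100],[-0.1298,0.1036,0,0,0,0,100],[-0.1298,0.1036,0,0,0,0,100],[-0.1298,0.1036,0,0,0,0,100],[-0.1298,0.1036,0,0,0,0,100],[-0.1298,0.1036,0,0,0,0,100],[-0.1298,0.1036,0,0,0,0,100],[-0.1298,0.1036,0,0,0,0,100],[-0.1298,0.1036,0,0,0,0,100],[-0.1298,0.1036,0,0,0,0,100],[-0.1298,0.1036,0,0,0,0,100],[-0.1298,0.1036,0,0,0,0,100],[-0.1298,0.1036,0,0,0,0,100],[-0.1298,0.1036,0,0,0,0,100],[0,0,0,0,0,0,100],[0,0,0,0,0,0,100]]]'

```text
clock: 4.1
tcp_pos: [0.6477, -0.0391, 0.2491]
orientation: [-0.001, 0.708, 0.707, -0.0]
wrist_force: [0.1, -0.7, -0.2]
finger_gap: 0.0517
grip_force: 0.0
```

Request:
jog_arm --increments '[[[0.008,-0.002,0.08,0,0,0,100],[0,0,0.08,0,0,0,100],[0,0,0.08,0,0,0,100],[0,0,0.08,0,0,0,100],[0,0,0.08,0,0,0,100],[0,0,0.04,0,0,0,100],[0,0,0.026,0,0,0,100],[0,0,0,0,0,0,100],[0,0,0,0,0,0,100]]]'

```text
clock: 5.0
tcp_pos: [0.6476, -0.036, 0.1346]
orientation: [0.001, 0.707, 0.707, 0.0]
wrist_force: [0.9, -0.5, 0.8]
finger_gap: 0.0517
grip_force: 0.0
```

Run:
```python
from h import *
np.set_printoptions(precision=4,suppress=True)
c=cams.read_camera("side")
cv2.imwrite("pics/c3.png",cv2.resize(c["pixels"][120:225,180:320],(800,600),interpolation=cv2.INTER_CUBIC)[:,:,::-1])
s=env.get_state();print(s["tcp_pos"],s["wrist_force"],s["clock"], proj(c,s["tcp_pos"]))
```

```text
[ 0.6479 -0.0362  0.1348] [-0.5986  0.2583  0.3604] 5.05 [241.1383 183.8401]
```

View pics/c3.png

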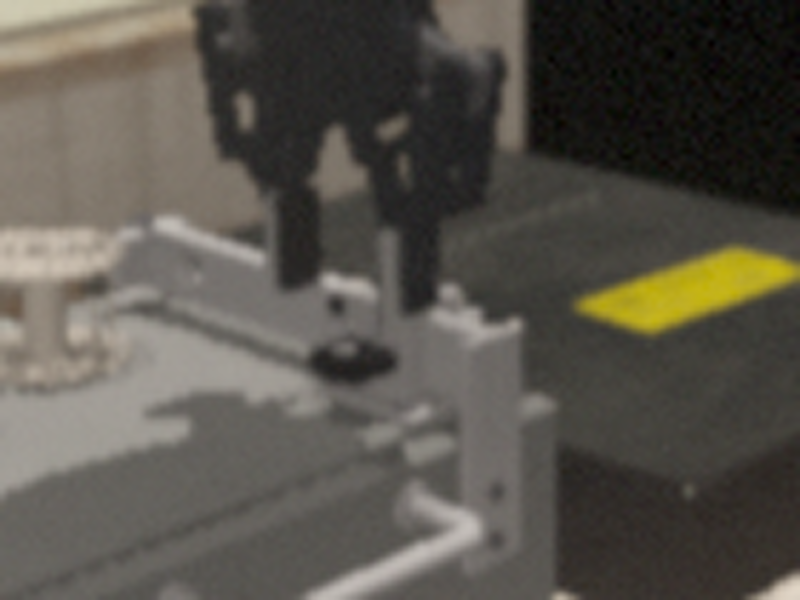

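Run:
```python
from h import *
np.set_printoptions(precision=1,suppress=True)
c=cams.read_camera("side")
f=lambda p:(proj(c,p)-[180,120])*5.714
p=env.get_state()["tcp_pos"]
for dz in(0,.01,.02):
  for dx in(-.026,.026):
    for dy in(-.011,.011): print(dz,dx,dy,f(p+[dx,dy,dz]))
print("hole",f([.648,-.0507,.137]),"grip end",f([.648,-.0267,.137]), "bar front top", f([.603,-.0567,.151]), "fork cheek top corner",f([.631,-.0507,.157]))
```

```text
0 -0.026 -0.011 [420.5 374.6]
0 -0.026 0.011 [376.8 391. ]
0 0.026 -0.011 [323.7 339.9]
0 0.026 0.011 [280.  355.1]
0.01 -0.026 -0.011 [420.1 349. ]
0.01 -0.026 0.011 [376.2 365. ]
0.01 0.026 -0.011 [322.9 315.1]
0.01 0.026 0.011 [278.9 329.9]
0.02 -0.026 -0.011 [419.7 323.1]
0.02 -0.026 0.011 [375.6 338.7]
0.02 0.026 -0.011 [322.1 290. ]
0.02 0.026 0.011 [277.9 304.4]
hole [377.5 349. ] grip end [329.9 366. ] bar front top [475.3 339. ] fork cheek top corner [408.6 309.1]
```

Request:
jog_arm --increments '[[[0,0,0,0,0,0,158],[0,0,0,0,0,0,158],[0,0,0,0,0,0,158]]]'

```text
clock: 5.4
tcp_pos: [0.6473, -0.0364, 0.1338]
orientation: [0.0, 0.707, 0.707, 0.0]
wrist_force: [-0.5, -0.7, -0.3]
finger_gap: 0.0329
grip_force: 0.0
```

Run:
```python
from h import *
np.set_printoptions(precision=4,suppress=True)
c=cams.read_camera("side")
im=c["pixels"][120:225,180:320]
cv2.imwrite("pics/c4.png",cv2.resize(cv2.convertScaleAbs(im,alpha=1.8,beta=20),(800,600),interpolation=cv2.INTER_CUBIC)[:,:,::-1])
s=env.get_state();print(s["tcp_pos"],s["wrist_force"],s["clock"],s["finger_gap"])
```

```text
[ 0.6473 -0.0364  0.1338] [ 0.6859  0.2227 -0.3841] 5.45 0.032749194120942224
```

View pics/c4.png

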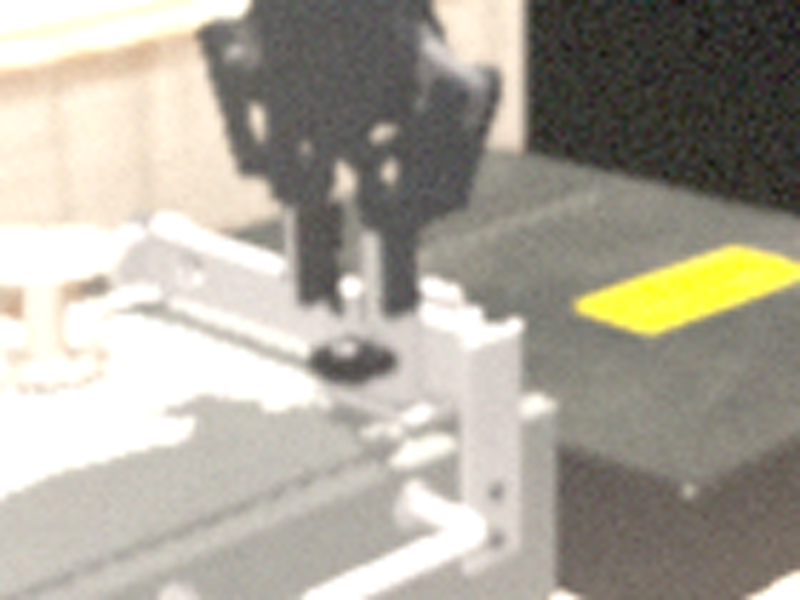

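The fingers end at about row 310 in the crop and the grip is at row 358, so they are still roughly 20 mm above it. I'll lower 12 mm and try the grip.

Request:
jog_arm --increments '[[[0,0,0.024,0,0,0,158],[0,0,0.024,0,0,0,158],[0,0,0,0,0,0,158],[0,0,0,0,0,0,158]]]'

```text
clock: 5.85
tcp_pos: [0.6468, -0.0362, 0.121]
orientation: [-0.0, 0.707, 0.707, -0.0]
wrist_force: [-0.5, -0.3, 1.3]
finger_gap: 0.0331
grip_force: 0.0
```

Run:
```python
from h import *
np.set_printoptions(precision=4,suppress=True)
c=cams.read_camera("side")
im=c["pixels"][140:200,210:290]
cv2.imwrite("pics/c5.png",cv2.resize(cv2.convertScaleAbs(im,alpha=1.3,beta=20),(800,600),interpolation=cv2.INTER_CUBIC)[:,:,::-1])
s=env.get_state();print(s["tcp_pos"],s["wrist_force"],s["clock"],s["finger_gap"])
```

```text
[ 0.647  -0.0363  0.1213] [ 0.1489 -0.6265  0.2931] 5.9 0.032857458246112775
```

View pics/c5.png

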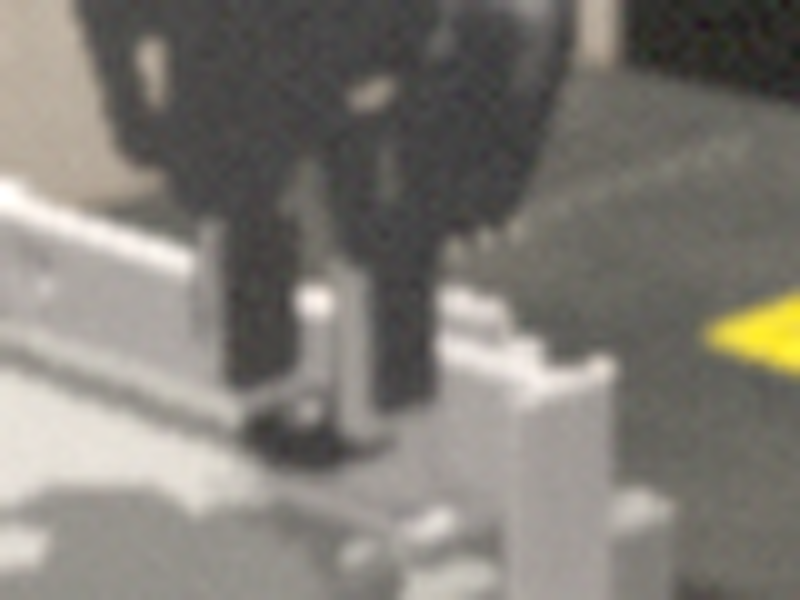

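The fingers now stand beside the grip, with the right pad's lower end at crop (360,440) level with the grip at (325,437). I'll close gently.

Request:
jog_arm --increments '[[[0,0,0,0,0,0,255],[0,0,0,0,0,0,255],[0,0,0,0,0,0,255],[0,0,0,0,0,0,255],[0,0,0,0,0,0,255]]]' --force 30

```text
clock: 6.4
tcp_pos: [0.6472, -0.0363, 0.1217]
orientation: [0.0, 0.707, 0.707, 0.0]
wrist_force: [-0.1, -0.3, -0.5]
finger_gap: 0.0001
grip_force: 0.0
```

Run:
```python
from h import *
np.set_printoptions(precision=1,suppress=True)
out=[]
s=env.get_state();p=s["tcp_pos"]
for n,(x0,y0) in {"side":(205,140),"top":(250,130)}.items():
    c=cams.read_camera(n)
    im=cv2.convertScaleAbs(c["pixels"][y0:y0+75,x0:x0+50],alpha=1.6,beta=15)
    im=cv2.resize(im,(400,600),interpolation=cv2.INTER_CUBIC)
    print(n,"tcp",(proj(c,p)-[x0,y0])*8,"tcp+20mm",(proj(c,p+[0,0,.02])-[x0,y0])*8,"grip",(proj(c,[.647,-.0387,.137])-[x0,y0])*8)
    out.append(im)
cv2.imwrite("pics/c6.png",np.hstack(out)[:,:,::-1])
```

```text
side tcp [292.3 397.7] tcp+20mm [290.2 327. ] grip [298.1 341.4]
top tcp [189.1 257.3] tcp+20mm [187.9 242.6] grip [197.2 247.2]
```

View pics/c6.png

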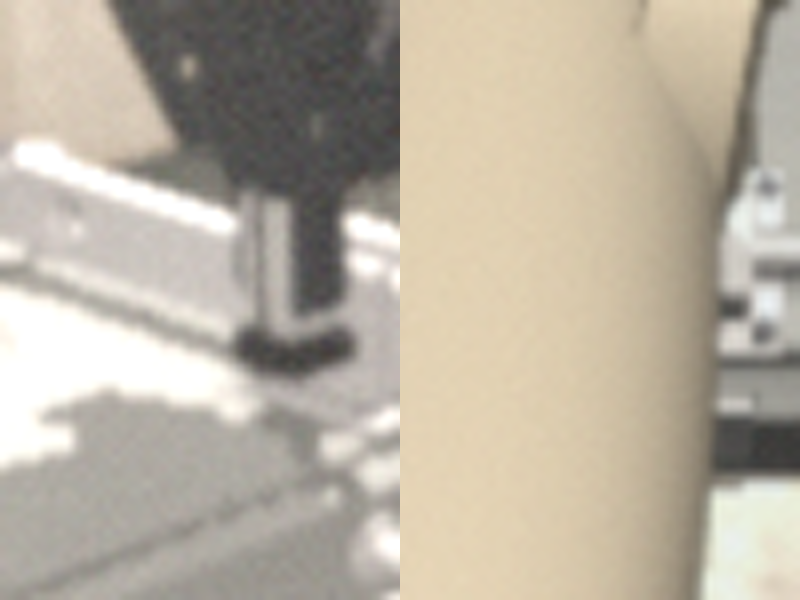

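The closed fingertips rest on top of the grip at crop (290,325), so the real fingertip is about 20 mm above the reported TCP. I'll open, lower 10 mm and grip again.

Request:
jog_arm --increments '[[[0,0,-0.008,0,0,0,140],[0,0,0,0,0,0,140],[0,0,0,0,0,0,140],[0,0,0,0,0,0,140],[0,0,0.01,0,0,0,140],[0,0,0.01,0,0,0,140],[0,0,0.01,0,0,0,140],[0,0,0.01,0,0,0,140],[0,0,0.01,0,0,0,140],[0,0,0,0,0,0,140]]]'

```text
clock: 7.5
tcp_pos: [0.6469, -0.0362, 0.1105]
orientation: [-0.0, 0.707, 0.707, -0.0]
wrist_force: [-0.2, 0.2, -0.5]
finger_gap: 0.0388
grip_force: 0.0
```

Request:
jog_arm --increments '[[[0,0,0,0,0,0,255],[0,0,0,0,0,0,255],[0,0,0,0,0,0,255],[0,0,0,0,0,0,255],[0,0,0,0,0,0,255]]]' --force 40

```text
clock: 8.0
tcp_pos: [0.6485, -0.0361, 0.1117]
orientation: [0.001, 0.707, 0.707, 0.001]
wrist_force: [4.8, 1.3, -0.4]
finger_gap: 0.0248
grip_force: 40.4
```

Request:
jog_arm --increments '[[[0,0.007,0,0,0,0,255],[0,0,0,0,0,0,255],[0,0,0,0,0,0,255]]]'

```text
clock: 8.3
tcp_pos: [0.6488, -0.0361, 0.1113]
orientation: [-0.0, 0.707, 0.707, 0.0]
wrist_force: [1.3, 2.1, 2.5]
finger_gap: 0.0246
grip_force: 40.5
```

Request:
jog_arm --increments '[[[0.01,0,0,0,0,0,255],[0.01,0,0,0,0,0,255],[0.02,0,0,0,0,0,255],[0.02,0,0,0,0,0,255],[0.02,0,0,0,0,0,255],[0.02,0,0,0,0,0,255]]]'

```text
clock: 8.9
tcp_pos: [0.6485, -0.0106, 0.1108]
orientation: [-0.0, 0.707, 0.707, -0.0]
wrist_force: [-0.6, -0.4, 0.0]
finger_gap: 0.0245
grip_force: 40.3
```

Request:
jog_arm --increments '[[[0.02,0,0,0,0,0,255],[0.02,0,0,0,0,0,255],[0.02,0,0,0,0,0,255],[0.02,0,0,0,0,0,255],[0.02,0,0,0,0,0,255],[0.02,0,0,0,0,0,255],[0.02,0,0,0,0,0,255],[0.02,0,0,0,0,0,255],[0.02,0,0,0,0,0,255],[0.02,0,0,0,0,0,255],[0,0,0,0,0,0,255],[0,0,0,0,0,0,255]]]'

```text
clock: 10.1
tcp_pos: [0.6489, 0.0389, 0.1111]
orientation: [0.0, 0.707, 0.707, 0.0]
wrist_force: [0.1, 0.4, -2.1]
finger_gap: 0.0248
grip_force: 40.1
```

Run:
```python
from h import *
np.set_printoptions(precision=4,suppress=True)
C={n:cams.read_camera(n) for n in("side","top")}
for t in("lock_pin","pin_tip"):
  for n in C: print(t,n,[(np.round(d["uv"],1).tolist(),round(d["conf"],2)) for d in spotter.landmark_of(t,n)])
p=env.get_state()["tcp_pos"]
print(p,"expected origin px",proj(C["side"],[.649,.0255,.137]),"tip",proj(C["side"],[.649,-.0295,.137]),"if left home",proj(C["side"],[.649,-.0507,.137]))
```

```text
lock_pin side [([167.2, 322.9], 0.98), ([218.8, 190.8], 0.64)]
lock_pin top [([241.3, 291.4], 0.5), ([246.8, 157.7], 0.39)]
pin_tip side [([128.1, 317.5], 0.98), ([235.5, 183.8], 0.67), ([300.9, 293.2], 0.66)]
pin_tip top [([269.0, 158.2], 0.58), ([140.5, 194.9], 0.58), ([241.7, 266.3], 0.56)]
[0.649  0.0385 0.1111] expected origin px [218.1647 190.8245] tip [238.3924 183.5882] if left home [245.7339 180.9618]
```

The pin is out: its origin is at side px (219,191) against (218,191) expected. Now I'll set it down.

Request:
jog_arm --increments '[[[0,0,0.016,0,0,0,255],[0,0,0.016,0,0,0,255],[0,0,0.016,0,0,0,255],[0,0,0.008,0,0,0,255],[0,0,0.004,0,0,0,255],[0,0,0.004,0,0,0,255],[0,0,0,0,0,0,255],[0,0,0,0,0,0,255]]]'

```text
clock: 11.2
tcp_pos: [0.649, 0.0388, 0.0954]
orientation: [0.0, 0.707, 0.707, 0.0]
wrist_force: [-0.8, 0.2, 0.8]
finger_gap: 0.0246
grip_force: 40.3
```

Request:
jog_arm --increments '[[[0,0,0.004,0,0,0,255],[0,0,0,0,0,0,255]]]'

```text
clock: 11.4
tcp_pos: [0.649, 0.0387, 0.0953]
orientation: [0.0, 0.707, 0.707, 0.0]
wrist_force: [-3.4, 0.4, 7.1]
finger_gap: 0.0244
grip_force: 40.8
```

Request:
jog_arm --increments '[[[0,0,0.004,0,0,0,255],[0,0,0,0,0,0,255]]]'

```text
clock: 11.6
tcp_pos: [0.6491, 0.0388, 0.0953]
orientation: [0.001, 0.707, 0.707, 0.001]
wrist_force: [-4.6, 0.2, 11.2]
finger_gap: 0.0244
grip_force: 41.3
```

Request:
jog_arm --increments '[[[0,0,-0.007,0,0,0,255],[0,0,0,0,0,0,255],[0,0,0,0,0,0,140],[0,0,0,0,0,0,140],[0,0,0,0,0,0,140],[0,0,0,0,0,0,140],[0,0,-0.02,0,0,0,140],[0,0,-0.04,0,0,0,140],[0,0,-0.06,0,0,0,140],[0,0,-0.06,0,0,0,140],[0,0,-0.06,0,0,0,140],[-0.022,-0.08,0,0,0,0,179],[-0.022,-0.08,0,0,0,0,179],[0,-0.08,0,0,0,0,179],[0,-0.084,0,0,0,0,179],[0,0,0,0,0,0,179],[0,0,0,0,0,0,179]]]'

```text
clock: 13.3
tcp_pos: [0.5687, 0.0276, 0.1561]
orientation: [0.001, 0.707, 0.707, 0.001]
wrist_force: [0.9, -0.4, 0.1]
finger_gap: 0.0255
grip_force: 0.0
```

Run:
```python
from h import *
np.set_printoptions(precision=4,suppress=True)
C={n:cams.read_camera(n) for n in("side","top")}
for t in("lock_pin","pin_tip","handle"):
  for n in C: print(t,n,[(np.round(d["uv"],1).tolist(),round(d["conf"],2)) for d in spotter.landmark_of(t,n)])
c=C["side"]
print(env.get_state()["tcp_pos"],"exp pin",proj(c,[.649,.0255,.12]),"tip",proj(c,[.649,-.0295,.12]),"handle",proj(c,[.5677,.028,.095]))
cv2.imwrite("pics/c7.png",cv2.resize(cv2.convertScaleAbs(c["pixels"][130:250,160:320],alpha=1.2,beta=15),(800,600),interpolation=cv2.INTER_CUBIC)[:,:,::-1])
```

```text
lock_pin side [([169.7, 323.2], 0.69), ([328.5, 306.4], 0.68)]
lock_pin top [([155.7, 216.3], 0.63), ([241.9, 290.9], 0.51), ([243.5, 161.5], 0.48)]
pin_tip side [([301.4, 294.9], 0.88), ([125.9, 317.0], 0.84), ([237.2, 194.3], 0.53)]
pin_tip top [([272.1, 158.5], 0.58), ([240.6, 266.2], 0.54), ([140.5, 197.5], 0.43), ([384.0, 236.0], 0.16)]
handle side [([244.4, 219.9], 0.57)]
handle top [([270.3, 161.4], 0.68)]
[0.5682 0.0277 0.1546] exp pin [218.5778 198.616 ] tip [238.6314 191.1044] handle [245.8345 222.4797]
```

View pics/c7.png

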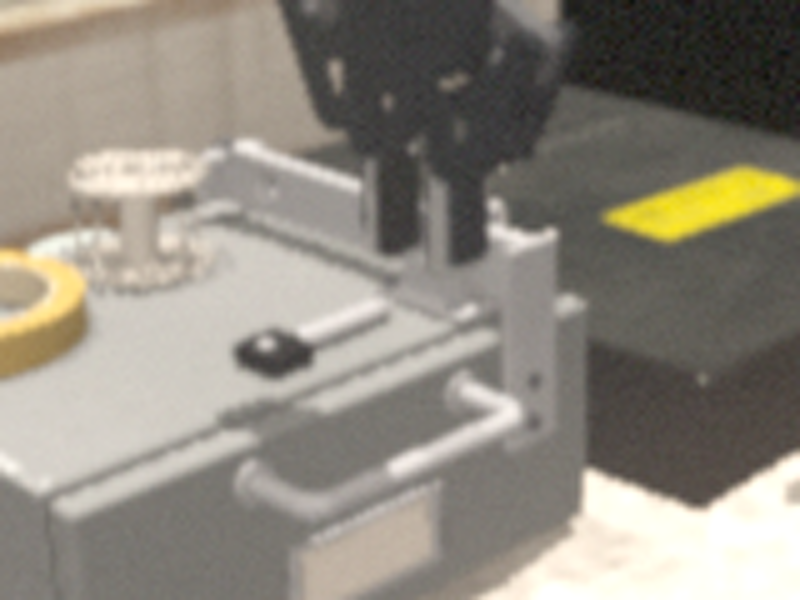

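The pin lies flat on the cabinet top, grip at crop (272,352), shank parallel to the fork axis. The gripper hangs above the handle bar, so I'll descend over it and close.

Request:
jog_arm --increments '[[[0,0,0.08,0,0,0,179],[0,0,0.06,0,0,0,179],[0,0,0.04,0,0,0,179],[0,0,0.04,0,0,0,179],[0,0,0.04,0,0,0,179],[0,0,0.03,0,0,0,179],[0,0,0.03,0,0,0,179],[0,0,0.03,0,0,0,179],[0,0,0.03,0,0,0,179],[0,0,0,0,0,0,179],[0,0,0,0,0,0,179]]]'

```text
clock: 14.8
tcp_pos: [0.5678, 0.0277, 0.0597]
orientation: [-0.0, 0.707, 0.707, -0.0]
wrist_force: [-0.4, 0.5, 0.2]
finger_gap: 0.0254
grip_force: 0.0
```

Request:
jog_arm --increments '[[[0,0,0,0,0,0,255],[0,0,0,0,0,0,255],[0,0,0,0,0,0,255],[0,0,0,0,0,0,255]]]' --force 30

```text
clock: 15.2
tcp_pos: [0.5692, 0.0277, 0.0605]
orientation: [0.001, 0.707, 0.707, 0.001]
wrist_force: [3.6, 0.1, 0.6]
finger_gap: 0.0084
grip_force: 29.3
```

Request:
jog_arm --increments '[[[0,-0.01,0,0,0,0,255],[0,-0.016,0,0,0,0,255],[0,-0.024,0,0,0,0,255],[0,-0.024,0,0,0,0,255],[0,-0.024,0,0,0,0,255],[0,-0.024,0,0,0,0,255],[0,-0.024,0,0,0,0,255],[0,-0.024,0,0,0,0,255],[0,-0.024,0,0,0,0,255],[0,-0.024,0,0,0,0,255],[0,-0.024,0,0,0,0,255],[0,-0.024,0,0,0,0,255],[0,-0.024,0,0,0,0,255],[0,-0.024,0,0,0,0,255],[0,-0.024,0,0,0,0,255],[0,-0.016,0,0,0,0,255],[0,-0.008,0,0,0,0,255]]]'

```text
clock: 16.9
tcp_pos: [0.4772, 0.027, 0.0604]
orientation: [0.001, 0.707, 0.707, -0.0]
wrist_force: [3.7, -3.8, 6.0]
finger_gap: 0.0088
grip_force: 29.9
```

Run:
```python
from h import *
c=cams.read_camera("side")
for u in([214.4,167.5],[238.75,173.4]):
    o,d=ray(c,u); t=(-.0607-o[1])/d[1]; print(o+d*t)
```

```text
[ 0.76424236 -0.0607      0.13727995]
[ 0.68130959 -0.0607      0.14341448]
```

Request:
jog_arm --increments '[[[0,-0.01,0,0,0,0,255],[0,-0.01,0,0,0,0,255],[0,0,0,0,0,0,255]]]'

```text
clock: 17.25
tcp_pos: [0.4721, 0.0269, 0.0604]
orientation: [0.001, 0.707, 0.707, -0.0]
wrist_force: [2.4, -2.5, 7.6]
finger_gap: 0.0087
grip_force: 30.0
```

The rear hole was seen 115 mm behind the fork hole, so the stop should be near tcp x ≈ 0.454.

Request:
jog_arm --increments '[[[0,-0.01,0,0,0,0,255],[0,-0.01,0,0,0,0,255],[0,-0.01,0,0,0,0,255],[0,-0.01,0,0,0,0,255],[0,0,0,0,0,0,255]]]'

```text
clock: 17.75
tcp_pos: [0.4621, 0.0269, 0.0604]
orientation: [0.001, 0.707, 0.707, -0.0]
wrist_force: [2.8, -3.0, 7.2]
finger_gap: 0.0085
grip_force: 30.0
```

Request:
jog_arm --increments '[[[0,-0.006,0,0,0,0,255],[0,-0.006,0,0,0,0,255],[0,0,0,0,0,0,255]]]'

```text
clock: 18.05
tcp_pos: [0.4594, 0.0269, 0.0604]
orientation: [0.001, 0.707, 0.707, -0.0]
wrist_force: [3.3, -4.5, 6.1]
finger_gap: 0.0088
grip_force: 30.0
```

Request:
jog_arm --increments '[[[0,-0.006,0,0,0,0,255],[0,-0.006,0,0,0,0,255],[0,0,0,0,0,0,255]]]'

```text
clock: 18.35
tcp_pos: [0.4564, 0.0269, 0.0604]
orientation: [0.001, 0.707, 0.707, -0.0]
wrist_force: [4.0, -3.9, 6.8]
finger_gap: 0.0085
grip_force: 30.0
```

Request:
jog_arm --increments '[[[0,-0.005,0,0,0,0,255],[0,-0.005,0,0,0,0,255],[0,0,0,0,0,0,255]]]'

```text
clock: 18.65
tcp_pos: [0.4539, 0.0268, 0.0604]
orientation: [0.001, 0.707, 0.707, -0.0]
wrist_force: [3.2, -4.6, 6.6]
finger_gap: 0.0085
grip_force: 30.0
```

Request:
jog_arm --increments '[[[0,-0.005,0,0,0,0,255],[0,-0.005,0,0,0,0,255],[0,0,0,0,0,0,255]]]'

```text
clock: 18.95
tcp_pos: [0.4515, 0.0268, 0.0604]
orientation: [0.001, 0.707, 0.707, -0.0]
wrist_force: [3.5, -4.1, 5.9]
finger_gap: 0.0088
grip_force: 30.0
```

Request:
jog_arm --increments '[[[0,-0.005,0,0,0,0,255],[0,-0.005,0,0,0,0,255],[0,0,0,0,0,0,255]]]'

```text
clock: 19.25
tcp_pos: [0.4508, 0.0268, 0.0605]
orientation: [0.002, 0.707, 0.707, 0.001]
wrist_force: [8.9, -3.0, 1.2]
finger_gap: 0.0085
grip_force: 29.6
```

Request:
jog_arm --increments '[[[0,-0.004,0,0,0,0,255],[0,-0.004,0,0,0,0,255],[0,0,0,0,0,0,255]]]'

```text
clock: 19.55
tcp_pos: [0.4503, 0.0268, 0.0605]
orientation: [0.003, 0.707, 0.707, 0.002]
wrist_force: [12.5, -2.4, -3.1]
finger_gap: 0.0086
grip_force: 29.3
```

Request:
jog_arm --increments '[[[0,-0.004,0,0,0,0,255],[0,0,0,0,0,0,255],[0,0,0,0,0,0,255]]]'

```text
clock: 19.85
tcp_pos: [0.4501, 0.0268, 0.0605]
orientation: [0.003, 0.707, 0.707, 0.002]
wrist_force: [14.2, -2.9, -4.6]
finger_gap: 0.0086
grip_force: 29.2
```

Request:
jog_arm --increments '[[[0,0.004,0,0,0,0,255],[0,0.004,0,0,0,0,255],[0,0.004,0,0,0,0,255],[0,0,0,0,0,0,255]]]'

```text
clock: 20.25
tcp_pos: [0.4504, 0.0268, 0.0604]
orientation: [0.002, 0.707, 0.707, 0.0]
wrist_force: [7.6, -3.5, 3.5]
finger_gap: 0.0086
grip_force: 29.9
```

Request:
jog_arm --increments '[[[0,0.002,0,0,0,0,255],[0,0,0,0,0,0,190],[0,0,0,0,0,0,179],[0,0,0,0,0,0,179],[0,0,0,0,0,0,179],[0,0,-0.03,0,0,0,179],[0,0,-0.05,0,0,0,179],[0,0,-0.08,0,0,0,179],[0,0,-0.08,0,0,0,179],[0,0,-0.08,0,0,0,179],[0,0,-0.06,0,0,0,179],[0.008,0.1,0,0,0,0,140],[0.008,0.1,0,0,0,0,140],[0.008,0.1,0,0,0,0,140],[0.008,0.1,0,0,0,0,140],[0.008,0.1,0,0,0,0,140],[0.008,0.1,0,0,0,0,140],[0,0.1,0,0,0,0,140],[0,0.09,0,0,0,0,140],[0,0,0,0,0,0,140]]]'

```text
clock: 22.25
tcp_pos: [0.649, 0.0396, 0.1544]
orientation: [0.0, 0.707, 0.707, 0.0]
wrist_force: [0.1, 0.1, -0.2]
finger_gap: 0.0384
grip_force: 0.0
```

Run:
```python
from h import *
np.set_printoptions(precision=4,suppress=True)
C={n:cams.read_camera(n) for n in("side","top")}
for t in("lock_pin","pin_tip","handle"):
  for n in C: print(t,n,[(np.round(d["uv"],1).tolist(),round(d["conf"],2)) for d in spotter.landmark_of(t,n)])
c=C["side"]
print(env.get_state()["tcp_pos"],env.get_state()["clock"],"handle exp",proj(c,[.45,.028,.095]))
# rear hole offset: dark/light spot at fork line, save crop
cv2.imwrite("pics/c8.png",cv2.resize(cv2.convertScaleAbs(c["pixels"][130:250,180:340],alpha=1.2,beta=15),(800,600),interpolation=cv2.INTER_CUBIC)[:,:,::-1])
```

```text
lock_pin side [([327.4, 304.5], 0.87), ([219.7, 194.9], 0.73), ([169.3, 319.8], 0.58)]
lock_pin top [([244.0, 162.1], 0.53), ([244.0, 291.2], 0.52)]
pin_tip side [([126.8, 316.5], 0.75), ([302.1, 294.4], 0.62), ([235.7, 192.4], 0.57)]
pin_tip top [([239.5, 266.0], 0.49), ([240.1, 254.4], 0.31)]
handle side [([290.4, 240.7], 0.84)]
handle top [([241.4, 254.6], 0.72)]
[0.6463 0.0398 0.1553] 22.65 handle exp [292.5854 243.238 ]
```

Request:
jog_arm --increments '[[[-0.004,0.008,0.06,0,0,0,140],[0,0,0.05,0,0,0,140],[0,0,0.05,0,0,0,140],[0,0,0.04,0,0,0,140],[0,0,0.02,0,0,0,140],[0,0,0.012,0,0,0,140],[0,0,0.006,0,0,0,140],[0,0,0,0,0,0,140],[0,0,0,0,0,0,140]]]'

```text
clock: 23.55
tcp_pos: [0.6493, 0.0387, 0.0959]
orientation: [0.0, 0.707, 0.707, 0.0]
wrist_force: [-0.1, -0.1, 0.7]
finger_gap: 0.0384
grip_force: 0.0
```

Request:
jog_arm --increments '[[[0,0,0,0,0,0,255],[0,0,0,0,0,0,255],[0,0,0,0,0,0,255],[0,0,0,0,0,0,255],[0,0,0,0,0,0,255]]]' --force 50

```text
clock: 24.05
tcp_pos: [0.6496, 0.0387, 0.0962]
orientation: [0.001, 0.707, 0.707, 0.001]
wrist_force: [-0.4, 0.6, 4.8]
finger_gap: 0.0244
grip_force: 49.5
```

Request:
jog_arm --increments '[[[0,0,-0.03,0,0,0,255],[0,0,-0.03,0,0,0,255],[0,0,-0.0096,0,0,0,255],[0,0,0,0,0,0,255],[-0.02,0,0,0,0,0,255],[-0.02,0,0,0,0,0,255],[-0.016,0,0,0,0,0,255],[0,0,0,0,0,0,255],[0,0,0,0,0,0,255]]]'

```text
clock: 24.95
tcp_pos: [0.6489, 0.0244, 0.1126]
orientation: [-0.0, 0.707, 0.707, 0.0]
wrist_force: [0.5, 0.7, -0.8]
finger_gap: 0.0245
grip_force: 48.9
```

Run:
```python
from h import *
np.set_printoptions(precision=4,suppress=True)
S=[]
for i in range(4):
    cams.read_camera("side"); s=env.get_state(); S.append(np.r_[s["tcp_pos"],s["wrist_force"]])
print(np.mean(S,0))
c=cams.read_camera("side")
print([(d["uv"],d["conf"]) for t in("lock_pin","pin_tip") for d in spotter.landmark_of(t,"side")])
cv2.imwrite("pics/c9.png",cv2.resize(cv2.convertScaleAbs(c["pixels"][145:220,205:305],alpha=1.3,beta=15),(800,600),interpolation=cv2.INTER_CUBIC)[:,:,::-1])
```

```text
[ 0.6489  0.0248  0.1127  0.1119  0.4382 -0.8134]
[([324.3, 307.5], 0.83), ([168.1, 321.1], 0.56), ([224.4, 188.1], 0.48), ([298.6, 293.7], 0.81), ([124.6, 317.8], 0.61), ([242.6, 183.1], 0.49)]
```

View pics/c9.png

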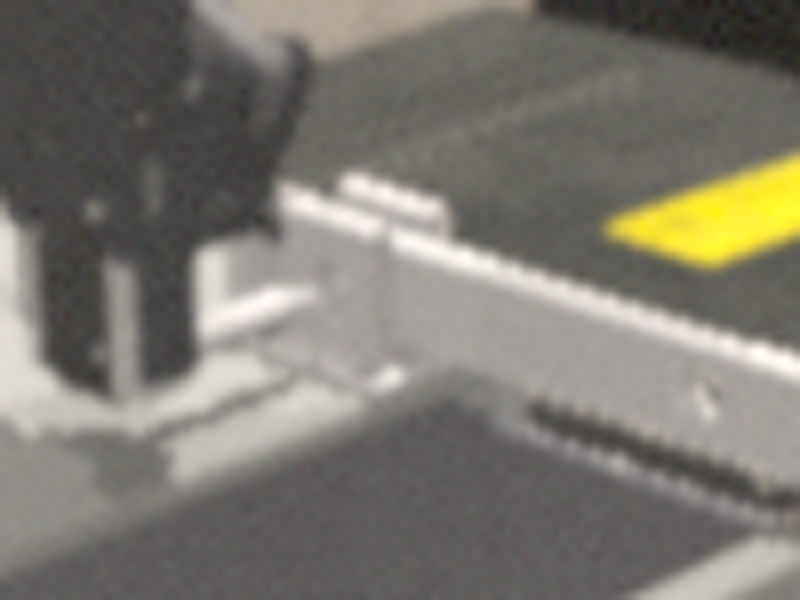

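The drawer is out, with its front hole showing at crop (705,400). The pin is held level with its nose at (320,290), just short of the fork mouth, so I'll go in slowly.

Request:
jog_arm --increments '[[[-0.012,0,0,0,0,0,255],[-0.012,0,0,0,0,0,255],[-0.012,0,0,0,0,0,255],[-0.012,0,0,0,0,0,255],[0,0,0,0,0,0,255]]]'

```text
clock: 25.8
tcp_pos: [0.649, 0.0121, 0.1128]
orientation: [0.0, 0.707, 0.707, 0.0]
wrist_force: [-0.1, -0.3, -1.4]
finger_gap: 0.0244
grip_force: 48.9
```

Request:
jog_arm --increments '[[[-0.012,0,0,0,0,0,255],[-0.012,0,0,0,0,0,255],[0,0,0,0,0,0,255]]]'

```text
clock: 26.1
tcp_pos: [0.6489, 0.0063, 0.1127]
orientation: [0.0, 0.707, 0.707, -0.0]
wrist_force: [-0.8, 0.2, -0.5]
finger_gap: 0.0244
grip_force: 48.9
```

Request:
jog_arm --increments '[[[-0.01,0,0,0,0,0,255],[-0.01,0,0,0,0,0,255],[0,0,0,0,0,0,255]]]'

```text
clock: 26.4
tcp_pos: [0.649, 0.0014, 0.1128]
orientation: [0.0, 0.707, 0.707, 0.0]
wrist_force: [-0.9, 0.2, -1.1]
finger_gap: 0.0239
grip_force: 48.9
```

Request:
jog_arm --increments '[[[-0.01,0,0,0,0,0,255],[-0.01,0,0,0,0,0,255],[0,0,0,0,0,0,255]]]'

```text
clock: 26.7
tcp_pos: [0.6489, -0.0036, 0.1127]
orientation: [0.0, 0.707, 0.707, -0.0]
wrist_force: [0.2, -0.7, -1.0]
finger_gap: 0.0242
grip_force: 48.9
```

Request:
jog_arm --increments '[[[-0.01,0,0,0,0,0,255],[-0.01,0,0,0,0,0,255],[0,0,0,0,0,0,255]]]'

```text
clock: 27.0
tcp_pos: [0.649, -0.0087, 0.1127]
orientation: [0.0, 0.707, 0.707, 0.0]
wrist_force: [0.5, 0.1, -0.2]
finger_gap: 0.0244
grip_force: 48.9
```

Request:
jog_arm --increments '[[[-0.01,0,0,0,0,0,255],[-0.01,0,0,0,0,0,255],[0,0,0,0,0,0,255]]]'

```text
clock: 27.3
tcp_pos: [0.649, -0.0137, 0.1128]
orientation: [0.0, 0.707, 0.707, 0.0]
wrist_force: [1.0, -0.1, -0.2]
finger_gap: 0.0245
grip_force: 48.9
```

Request:
jog_arm --increments '[[[-0.01,0,0,0,0,0,255],[-0.01,0,0,0,0,0,255],[0,0,0,0,0,0,255]]]'

```text
clock: 27.6
tcp_pos: [0.6489, -0.0187, 0.1127]
orientation: [0.0, 0.707, 0.707, 0.0]
wrist_force: [-0.4, -0.2, -1.1]
finger_gap: 0.0245
grip_force: 48.9
```

Request:
jog_arm --increments '[[[-0.012,0,0,0,0,0,255],[-0.012,0,0,0,0,0,255],[-0.012,0,0,0,0,0,255],[-0.012,0,0,0,0,0,255],[-0.008,0,0,0,0,0,255],[0,0,0,0,0,0,255]]]'

```text
clock: 28.2
tcp_pos: [0.649, -0.0326, 0.1128]
orientation: [0.0, 0.707, 0.707, 0.0]
wrist_force: [0.0, -0.3, 0.1]
finger_gap: 0.0245
grip_force: 49.0
```

Request:
jog_arm --increments '[[[-0.006,0,0,0,0,0,255],[-0.006,0,0,0,0,0,255],[0,0,0,0,0,0,255]]]'

```text
clock: 28.5
tcp_pos: [0.649, -0.0354, 0.1127]
orientation: [0.0, 0.707, 0.707, 0.0]
wrist_force: [0.0, -0.0, -0.9]
finger_gap: 0.0243
grip_force: 49.0
```

Request:
jog_arm --increments '[[[-0.004,0,0,0,0,0,255],[0,0,0,0,0,0,255]]]'

```text
clock: 28.7
tcp_pos: [0.649, -0.0361, 0.1128]
orientation: [-0.0, 0.707, 0.707, 0.0]
wrist_force: [1.1, 0.7, -1.1]
finger_gap: 0.0244
grip_force: 49.0
```

Request:
jog_arm --increments '[[[-0.004,0,0,0,0,0,255],[0,0,0,0,0,0,255]]]'

```text
clock: 28.9
tcp_pos: [0.6489, -0.0362, 0.1128]
orientation: [-0.001, 0.707, 0.707, 0.001]
wrist_force: [0.7, 5.1, 0.5]
finger_gap: 0.0242
grip_force: 49.0
```

Request:
jog_arm --increments '[[[-0.004,0,0,0,0,0,255],[0,0,0,0,0,0,255]]]'

```text
clock: 29.1
tcp_pos: [0.649, -0.0362, 0.1128]
orientation: [-0.001, 0.707, 0.708, 0.001]
wrist_force: [0.1, 7.2, 0.5]
finger_gap: 0.0241
grip_force: 49.1
```

The pin is seated: push force rose to 7 N with no further travel. I'll relax, release, lift away and check.

Request:
jog_arm --increments '[[[0.007,0,0.003,0,0,0,255],[0,0,0,0,0,0,140],[0,0,0,0,0,0,140],[0,0,0,0,0,0,140],[0,0,0,0,0,0,140],[0,0,-0.02,0,0,0,140],[0,0,-0.06,0,0,0,140],[0,0,-0.1,0,0,0,140],[0,0,-0.1,0,0,0,140],[0.1,0,-0.1,0,0,0,140],[0.15,0,-0.1,0,0,0,140],[0.15,0,0,0,0,0,140],[0.15,0,0,0,0,0,140],[0.15,0,0,0,0,0,140],[0,0,0,0,0,0,140],[0,0,0,0,0,0,140]]]'

```text
clock: 30.7
tcp_pos: [0.6488, 0.1394, 0.2322]
orientation: [0.0, 0.706, 0.708, -0.0]
wrist_force: [0.1, -1.0, -0.6]
finger_gap: 0.0384
grip_force: 0.0
```

Run:
```python
from h import *
np.set_printoptions(precision=4,suppress=True)
C={n:cams.read_camera(n) for n in("side","top")}
for t in("lock_pin","pin_tip","handle","loupe","dropper_bottle","blower"):
  for n in C: print(t,n,[(np.round(d["uv"],1).tolist(),round(d["conf"],2)) for d in spotter.landmark_of(t,n)])
print(env.get_state()["tcp_pos"],env.get_state()["clock"])
a=cv2.resize(C["side"]["pixels"][140:215,205:305],(800,600),interpolation=cv2.INTER_CUBIC)
cv2.imwrite("pics/c10.png",cv2.convertScaleAbs(a,alpha=1.3,beta=15)[:,:,::-1])
```

```text
lock_pin side [([170.5, 320.9], 0.77), ([326.2, 307.5], 0.58), ([248.6, 180.7], 0.41)]
lock_pin top [([238.2, 291.8], 0.47)]
pin_tip side [([126.0, 320.0], 0.88), ([301.8, 294.8], 0.78)]
pin_tip top [([239.0, 264.9], 0.64), ([305.6, 157.9], 0.56), ([246.0, 189.5], 0.29)]
handle side [([292.9, 242.0], 0.91), ([362.6, 220.5], 0.52)]
handle top [([242.3, 254.2], 0.96)]
loupe side [([369.5, 236.0], 0.84)]
loupe top [([360.8, 261.9], 0.91)]
dropper_bottle side [([324.8, 229.6], 0.9), ([247.9, 179.7], 0.39)]
dropper_bottle top [([278.9, 161.3], 0.52)]
blower side [([364.0, 220.8], 0.64)]
blower top [([384.1, 238.4], 0.62)]
[0.6489 0.1384 0.232 ] 31.4
```

View pics/c10.png

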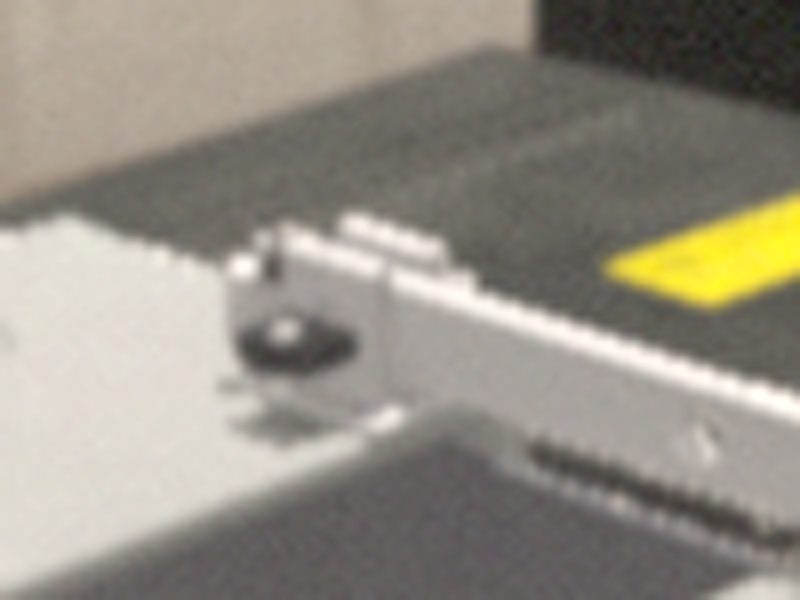

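The grip sits flat against the cheek at crop (297,340), the same as in the first picture. The tip shows beyond the fork at top px (306,158), the drawer is at its stop, the bystanders stand where they were and the arm is clear. Handing in.

```bash
python3 -c "
from workcell import ticket
print(ticket.hand_in())"
```

```text
the job is handed in; nothing more can be done
None
```

I handed the job in: the drawer is out at its stop, the same pin is fully home through the fork and rear hole, and the magnifier, bottle and blower are where they stood; the hand-in returned no verdict.

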